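# Shim the rocking writing box

## Task

The white writing box rocks because the foot under its far left corner is screwed up too high: press that corner down with a fingertip to feel it rock, and let it come back up. Then, without grasping or lifting anything, push the wooden wedge thin end first under that foot until the box no longer rocks, and press the same corner of the lid down again, firmly but not hard (about 10 newtons). Finish while still holding the corner pressed, with the box standing level; leave the box where it is and leave everything else alone.

Things in the scene. Friction and masses are not known exactly. Their poses are not given: they have to be found in the camera images.
- box: writing box, 3 kg: white sides, flat wooden lid with a small knob (22 mm across, 14 high) in its middle; 190 mm along x, 250 along y, lid top 80 mm above the table, underside 20 mm. Origin: centre of its footprint at table height. +x points roughly away from the robot, +y to the robot's left (turned -0.1 to 0.45 rad). Black round feet 24 mm across, centred 20 mm inside the sides at each corner
- loose_corner (a point): point on the lid above the centre of the too-high foot (the +x +y corner, far left), 80 mm above the table. That foot ends 5 to 10 mm above the table, differing each start: find out by touch. Left alone the box rests level on its other three feet; 2 to 6 N down on this point tips it until the foot meets the table, and it comes back when released
- wedge: loose plain wooden wedge, 70 g, lying flat on the box's +y side: 130 mm long (x), 50 mm wide (y), 3 mm thick at the thin end (+x), rising evenly to 26 mm at the thick end (-x). Origin: centre of its underside. The thin end points roughly at the loose foot. It slides with under 1 N until its slope meets the foot; then resistance grows to several N. Over about 12 N the box is jacked up or slides
- wedge_tip (a point): middle of the wedge's thin end, 1.5 mm above the table
- wedge_back (a point): middle of the upright thick-end face of the wedge, 13 mm above the table: the face to push on
- ink_bottle: bystander: black ink jar 48 mm across, 75 mm high, standing near the wedge; origin centre of its underside
- eraser: bystander: black rubber block 30 x 55 x 14 mm near the wedge on its far side; origin centre of its underside
- paperweight: bystander: dark wooden bar 24 x 180 x 14 mm on the robot's side of the box; origin centre of its underside
- dish: bystander: white ceramic dish 80 mm across, 22 mm high, beyond the box; origin centre of its underside
- brush: bystander: brush about 200 mm long lying on the table along the box's -y side
Not all that is in view belongs to the job. Of the things that look like the wedge, take the one that is farthest from the robot's base at the start.

How it is judged:
On the way, in this order (a step that is already met when the one before it is completed fails the run):
1. the loose corner is pressed with the fingers and the box rocks, the wedge not yet touching it (angle between box's own z axis and vertical above 0.025 rad and contact force between the fingers and box above 1 N and contact force between wedge and box below 0.5 N), for 0.1 s.
2. the wedge's thin end has gone under the loose foot, the box level again (horizontal distance between wedge_tip and loose_corner below 0.045 m and angle between box's own z axis and vertical below 0.02 rad), for 0.1 s.
At the end, for the whole second after the job is handed in: fingers press the lid with 7-35 N within 50 mm of the loose corner point and are off the wedge; the thin end is within 45 mm of that point from above and the wedge carries over 2 N of the box; box level within 0.02 rad, at rest, within 30 mm of its start (all of step 2 and contact force between the fingers and box between 7 and 35 N and horizontal distance between the grasp point and loose_corner below 0.05 m and contact force between wedge and box above 2 N and contact force between the fingers and wedge below 0.5 N and distance of box from where it was at the start of the episode below 0.03 m and angular speed of box below 0.05 rad/s and linear speed of wedge below 0.02 m/s); the arm keeps its last pose, push and grip.
It fails at once if the wedge or the box is lifted off the table (over 12 mm) (height (world z) of any of wedge, box above 0.012 m).
It fails at once if the box is shoved more than 40 mm from its place (distance of box from where it was at the start of the episode above 0.04 m).
It fails at once if a bystander is moved more than 30 mm (distance of any of ink_bottle, eraser, paperweight, dish, brush from where it was at the start of the episode above 0.03 m).
It also fails if it takes over 72 s, if anything falls off the work surface, if the arm or the gripper's body presses on something with over 40 N, if the wrist force passes 120 N, or if a joint passes its speed limit or range.

## Robot

A 6-joint arm with a two-finger parallel gripper is mounted at the origin on the work surface. World frame = base frame: x ahead of the robot, y to its left, z up, the work surface at z = 0. Lengths are in m, angles in rad, forces in N, time in s.
With the tool pointing down it reaches from about 0.35 to 1 m from the base axis. Payload 7.1 kg.
Tool frame: the origin (TCP) lies on the mounting face of the last link; the fingertips stand 173 mm ahead of it and the grasp point (between the pads) lies 155 mm ahead of it; z points along the fingers, y is the line along which they close (so a half turn about z gives the same grasp; the last joint's range is limited). The gripper opens to 85 mm and grips with 20 to 120 N. Pads are 22 mm wide; open, the fingers measure 114 mm over their backs; the gripper's body (76 mm by 85 mm) begins 54 mm behind the grasp point. The pads swing forward as they close: fully open they stand 13 mm farther back than shut.
Start: joints at [1.281, 0.423, 1.63, -0, 1.089, -0.019], TCP at [0.167, 0.602, 0.405] pointing down, gripper open.
Joint ranges: [-3, 3], [-0.9, 2.11], [0.09, 2.58], [-1.31, 4.45], [0.11, 2.69], [-2.54, 2.54]. Speed limits (rad/s): [2.39, 2.39, 3.01, 3.14, 3.14, 3.14].

## Interface

Orientations are given as a rotation vector (axis times angle).
In Python, from station import ctrl, imaging, workorder gives the robot as it stands. The module is installed in compiled form; this text tells all that it offers.
- The arm moves only by the tool servo_tool, never from a script. Its argument "commands" is a list of rows, each a list of 5 numbers: the shift along the tool's x, y, z in cm, then the turn about the tool's z in degrees, then the finger opening in cm, from 0 to 8.54. In form: [[dx, dy, dz, twist, claw], ...]. A call has 1 to 8 rows; each row is the pose to reach, as a shift and turn from the pose commanded when the call began, along the tool's axes at that moment; what a row does not reach only later rows make up. A row lasts 1/10 s, in which the tool goes at most 50 mm and 8.59 degrees, less where a joint would pass 70% of its speed; a pose out of reach is approached as far as the arm can. A call with a gripper value outside its range is refused whole. The fingers move at their own pace and stop on an object; the grip force is fixed at half the most. Time passes only in rows, so rows that repeat a pose let the fingers close. It gives the time, the measured TCP pose, the force, the opening and the grip force at its end, in the units of the state.
- ctrl.get_obs(): the state, without advancing time (a new reading comes with each control period).
- imaging.capture(name): name is "scene" or "top" or "wrist"; returns the picture (384x512x3 uint8, red, green, blue); there is no depth.
- imaging.camera_info(name): a dict with "K" (3x3 intrinsics, pixels), "R" (3x3) and "t" (3): a world point X has camera coordinates R X + t; the wrist camera has in their place "mount" (4x4, takes a point from camera to tool coordinates, whose origin is the TCP and whose axes are the flange's). Camera axes: x right, y down, z forward; pixel columns grow to the right and rows downward; lengths in m; the calibration is good to about 2 mm. The wrist camera is an equidistant fisheye: a pixel r from the principal point sees the ray r / f radians off the axis. A picture is of the moment at which its call begins: read the wrist's pose just before it. camera_info takes no time and is no camera call.
- workorder.close_job(): hands the job in; it is judged then, once.
The state is a dict: "t": time; "joint_pos": joint angles; "qd": joint speeds; "tau": joint torques, N m; "position": TCP position; "tcp_rot": TCP orientation; "ft_force": force on the tool from outside, world axes, zero at the start; "torque": the same for the moment, N m; "width": finger opening in m; "grasp_force": force on a finger pad.
Only numpy, scipy, OpenCV 4.12 (cv2) and the standard library are available. Lean on these libraries where they do the work, as an engineer would, in place of code of your own. Each camera call takes 0.05 s, during which the arm holds its last target. There are 200 camera calls.

## Working session

There is one attempt and no reset: what is moved stays moved. The work goes in short steps, Python scripts to look and compute and a tool call to move; the robot and the scene stay as the last step left them, time stands still between calls to the robot, and variables do not carry over. Pictures are saved under pics/ and viewed, at most 10 in all, crops included, and the job is handed in when it is done.

Besides the shell and the picture viewer there is one more tool, called after "Request:" as name([rows], argument=value, ...), one row to a line, values as JSON. servo_tool: Moves the arm, as the interface text tells. Its arguments: {"type":"object","properties":{"commands":{"type":"array","items":{"type":"array","items":{"type":"number"}}}},"required":["commands"]}

```bash
mkdir -p pics
cat > h.py <<'E'
import numpy as np, cv2
from station import ctrl, imaging, workorder
from scipy.spatial.transform import Rotation as Ro
def ray(cam,u,v,z):
    c=imaging.camera_info(cam);K=np.array(c["K"]);R=np.array(c["R"]);t=np.array(c["t"])
    o=-R.T@t; d=R.T@np.linalg.inv(K)@np.array([u,v,1.]); return (o+d*(z-o[2])/d[2])[:2]
def proj(cam,X):
    c=imaging.camera_info(cam);p=np.array(c["R"])@np.array(X)+np.array(c["t"]);p=np.array(c["K"])@p;return p[:2]/p[2]
def save(img,n): cv2.imwrite("pics/"+n,cv2.cvtColor(img,cv2.COLOR_RGB2BGR))
def st():
    o=ctrl.get_obs();R=Ro.from_rotvec(o["tcp_rot"]).as_matrix();return o,np.array(o["position"]),R
E
python3 - <<'E'
from h import *
for n in("top","scene"):
    a=imaging.capture(n); save(a,n+"0.png")
a=cv2.imread("pics/top0.png");cv2.imwrite("pics/top1.png",cv2.resize(a,(800,600),interpolation=cv2.INTER_CUBIC))
o,p,R=st();print(p,R.round(3),o["ft_force"],o["t"],o["width"])
for n in("top","scene"):
    c=imaging.camera_info(n);print(-np.array(c["R"]).T@np.array(c["t"]))
E
```

```text
[0.16708003 0.60198118 0.40399552] [[-0.964  0.267 -0.   ]
 [ 0.267  0.964 -0.001]
 [ 0.    -0.001 -1.   ]] [-0.77269231 -0.29285511  0.1338765 ] 0.1 0.08557999007546331
[ 0.42552581 -0.03579338  0.94048966]
[1.07850356 0.19114766 0.72027036]
```

View pics/top1.png

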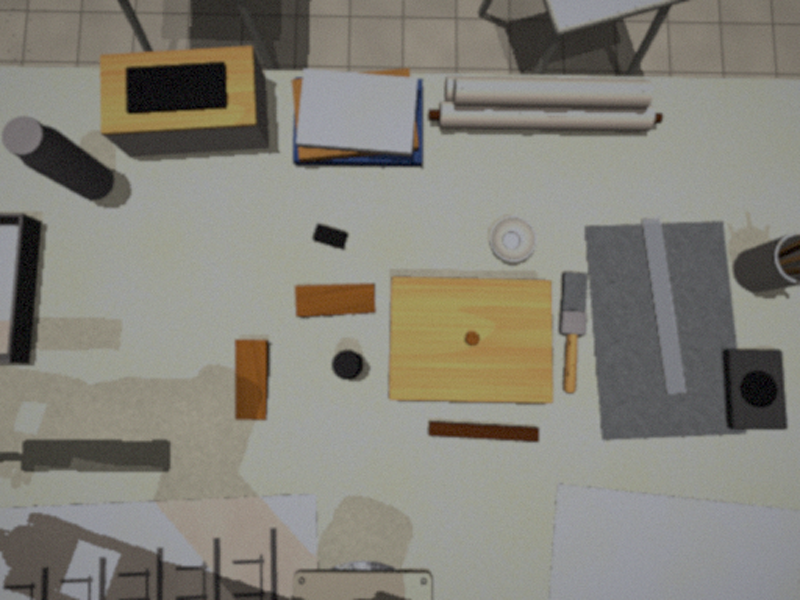

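View pics/scene0.png

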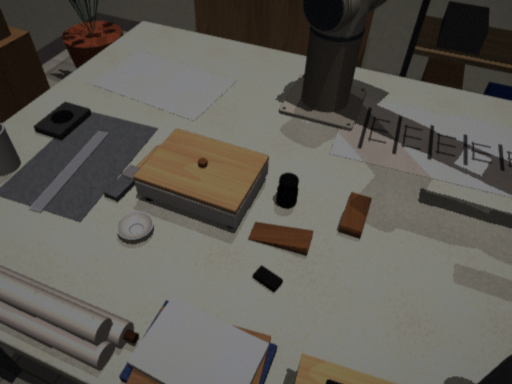

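Top view (800x600 scale): box lid corners are about (390,277), (552,280), (552,403), (389,401), and the loose foot is top left. There are two wedge-like blocks: A at (335,299), long side toward the box's far-left corner, and B at (252,380). The ink jar is at (348,364) and the eraser at (330,236). I'll measure these and confirm with an enlarged crop.

Run:
```python
from h import *
T=cv2.imread("pics/top0.png");S=cv2.imread("pics/scene0.png")
hsv=cv2.cvtColor(T,cv2.COLOR_BGR2HSV)
def blob(m,u,v):
    n,l,s,c=cv2.connectedComponentsWithStats(m);k=l[int(v),int(u)]
    cs,_=cv2.findContours((l==k).astype(np.uint8),0,2);return max(cs,key=cv2.contourArea),s[k]
k=.64
print([hsv[int(v*k),int(u*k)].tolist() for u,v in((335,299),(252,380),(430,320),(348,364),(330,236),(320,340))])
m=cv2.inRange(hsv,(3,120,40),(18,255,200))
for nm,(u,v) in dict(A=(335,299),B=(252,380)).items():
    c,s=blob(m,u*k,v*k);b=cv2.boxPoints(cv2.minAreaRect(c));print(nm,s,b.round(1).tolist(),[ray("top",*q,0.013).round(3).tolist() for q in b])
ml=cv2.inRange(hsv,(10,70,110),(30,255,255))
c,s=blob(ml,430*k,320*k);b=cv2.boxPoints(cv2.minAreaRect(c));print("lid",s,b.round(1).tolist(),[ray("top",*q,0.08).round(4).tolist() for q in b])
mb=cv2.inRange(hsv,(0,0,0),(180,255,50))
for nm,(u,v,z) in dict(ink=(348,364,.075),er=(330,236,.014)).items():
    c,s=blob(mb,u*k,v*k);r=cv2.minAreaRect(c);print(nm,s,ray("top",*r[0],z).round(3),[ray("top",*q,z).round(3).tolist() for q in cv2.boxPoints(r)])
a=cv2.resize(S[180:300,210:390],None,fx=4,fy=4,interpolation=cv2.INTER_CUBIC);cv2.imwrite("pics/cropA.png",a)
```

```text
[[15, 201, 123], [15, 199, 127], [25, 115, 162], [0, 23, 34], [120, 18, 28], [30, 3, 159]]
A [189 182  51  21 917] [[188.8000030517578, 183.10000610351562], [238.0, 180.0], [239.1999969482422, 199.1999969482422], [190.0, 202.3000030517578]] [[0.56, 0.12], [0.57, -0.008], [0.519, -0.012], [0.51, 0.115]]
B [151 218  21  50 988] [[151.0, 218.0], [171.0, 218.0], [171.0, 267.0], [151.0, 267.0]] [[0.469, 0.213], [0.469, 0.162], [0.345, 0.158], [0.345, 0.208]]
lid [ 249  177  105   81 8232] [[249.0, 177.0], [353.0, 177.0], [353.0, 257.0], [249.0, 257.0]] [[0.5668, -0.0365], [0.5697, -0.289], [0.378, -0.2846], [0.3759, -0.0385]]
ink [214 225  18  17 256] [0.432 0.025] [[0.45, 0.046], [0.451, 0.005], [0.413, 0.005], [0.412, 0.045]]
er [201 144  21  15 190] [0.646 0.063] [[0.641, 0.091], [0.666, 0.084], [0.65, 0.035], [0.625, 0.043]]
```

View pics/cropA.png

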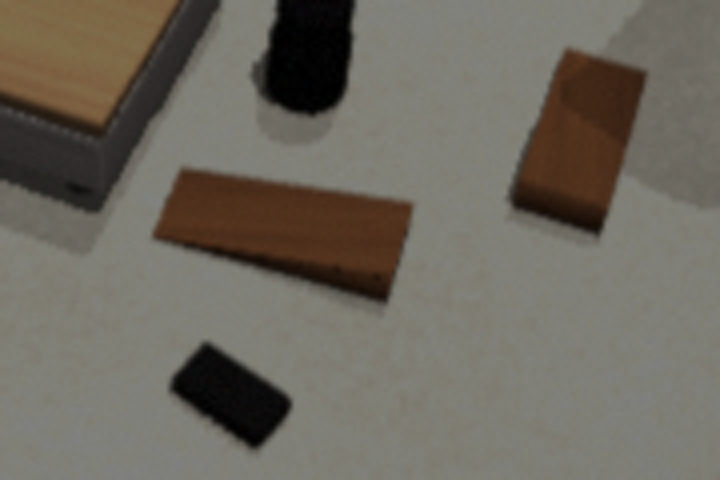

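A (top 335,299; crop (285,235)) and B (top 252,380; crop (580,140)) are the two candidates. A is farther from the base (0.54 m against 0.45 m). The crop shows A tapering toward the box, so A is the wedge. The loose corner is at about (0.546,-0.057), and A's tip is at about (0.545,-0.010), aimed at it. I'm moving over the corner with the fingers shut.

Request:
servo_tool([
  [-27,-26.7,0,-19.8,0],
  [-27,-26.7,0,-19.8,0],
  [-27,-26.7,0,-19.8,0],
  [-27,-26.7,0,-19.8,0],
  [-27,-26.7,0,-19.8,0],
  [-27,-26.7,0,-19.8,0],
  [-27,-26.7,0,-19.8,0],
  [-27,-26.7,0,-19.8,0],
])

```text
t: 0.9
position: [0.3566, 0.27, 0.4046]
tcp_rot: [0.115, -3.139, 0.001]
ft_force: [-0.1, -0.6, -0.2]
width: -0.0001
grasp_force: 0.0
```

```bash
cat >> h.py <<'E'
def go(x,y,z):
    o,p,R=st(); yaw=np.degrees(np.arctan2(R[1,1],R[0,1])); d=R.T@(np.array([x,y,z])-p)
    print("t",round(o["t"],2),"p",p.round(4),"yaw_y",round(yaw,1),"F",np.round(o["ft_force"],2),"cm",(d*100).round(2),"q6",round(o["joint_pos"][5],2))
E
python3 -c "
from h import *
go(.546,-.057,.275)"
```

```text
t 0.9 p [0.3566 0.27   0.4046] yaw_y 94.2 F [-0.07 -0.61 -0.15] cm [-16.5  -33.99  12.97] q6 -1.02
```

Request:
servo_tool([
  [-16.5,-34,6,0,0],
  [-16.5,-34,6,0,0],
  [-16.5,-34,6,0,0],
  [-16.5,-34,6,0,0],
  [-16.5,-34,6,0,0],
  [-16.5,-34,6,0,0],
  [-16.5,-34,6,0,0],
  [-16.5,-34,6,0,0],
])

```text
t: 1.7
position: [0.5469, -0.0569, 0.344]
tcp_rot: [0.115, -3.139, 0.0]
ft_force: [0.9, -0.1, -0.2]
width: 0.0001
grasp_force: 0.0
```

```bash
python3 -c "
from h import *
go(.546,-.057,.258)
im=imaging.capture('scene');save(cv2.resize(im[120:270,110:330],None,fx=3.5,fy=3.5,interpolation=cv2.INTER_CUBIC),'s2.png')
"
```

```text
t 1.7 p [ 0.5469 -0.0569  0.344 ] yaw_y 94.2 F [ 0.94 -0.1  -0.22] cm [ 0.09 -0.    8.6 ] q6 -1.77
```

View pics/s2.png

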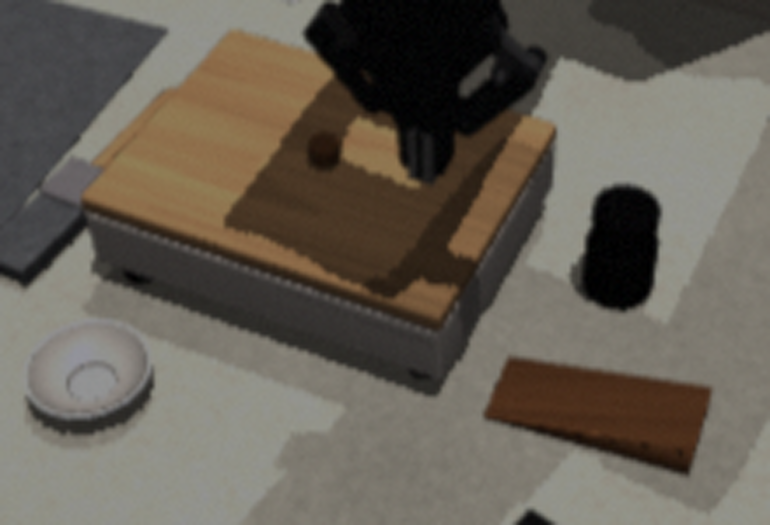

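The fingertips (425,175) hover above the far-left corner, the wedge (600,415) lies clear of the box, and the foot is visible at (420,375). I'm descending to the lid.

Request:
servo_tool([
  [0,0,4,0,0],
  [0,0,8.2,0,0],
  [0,0,8.6,0,0],
  [0,0,8.6,0,0],
  [0,0,8.7,0,0],
  [0,0,8.8,0,0],
  [0,0,8.9,0,0],
  [0,0,9,0,0],
])

```text
t: 2.55
position: [0.5461, -0.0539, 0.2557]
tcp_rot: [-0.118, 3.138, -0.0]
ft_force: [-1.0, 0.4, 0.3]
width: 0.0001
grasp_force: 0.0
```

Request:
servo_tool([
  [0,0,0.1,0,0],
  [0,0,0.1,0,0],
  [0,0,0.2,0,0],
  [0,0,0.2,0,0],
])

```text
t: 2.95
position: [0.5461, -0.0539, 0.2529]
tcp_rot: [-0.117, 3.139, 0.0]
ft_force: [0.6, 1.8, 4.4]
width: 0.0005
grasp_force: 1.9
```

Request:
servo_tool([
  [0,0,0.1,0,0],
  [0,0,0.1,0,0],
  [0,0,0.2,0,0],
  [0,0,0.2,0,0],
])

```text
t: 3.35
position: [0.5465, -0.0538, 0.2513]
tcp_rot: [-0.117, 3.137, 0.0]
ft_force: [1.3, 3.0, 6.0]
width: 0.0004
grasp_force: 3.0
```

Request:
servo_tool([
  [0,0,0.1,0,0],
  [0,0,0.2,0,0],
  [0,0,0.2,0,0],
])

```text
t: 3.65
position: [0.5469, -0.0537, 0.2495]
tcp_rot: [-0.117, 3.136, 0.0]
ft_force: [2.6, 3.0, 6.6]
width: -0.0002
grasp_force: 3.4
```

Request:
servo_tool([
  [0,0,0.1,0,0],
  [0,0,0.1,0,0],
])

```text
t: 3.85
position: [0.5471, -0.0537, 0.2486]
tcp_rot: [-0.117, 3.136, 0.0]
ft_force: [2.9, 4.2, 5.9]
width: -0.0
grasp_force: 3.5
```

Request:
servo_tool([
  [0,0,0.1,0,0],
  [0,0,0.1,0,0],
])

```text
t: 4.05
position: [0.5472, -0.0537, 0.2483]
tcp_rot: [-0.117, 3.135, 0.0]
ft_force: [1.4, 5.1, 12.6]
width: -0.0002
grasp_force: 6.3
```

```bash
python3 -c "
from h import *
go(.546,-.057,.258)"
```

```text
t 4.05 p [ 0.5472 -0.0537  0.2483] yaw_y 94.3 F [ 1.4   5.05 12.61] cm [ 0.14 -0.32 -0.97] q6 -1.77
```

The foot met the table after about 5 mm, so the gap is about 5 mm. I'll hold briefly, release, and go behind the wedge.

Request:
servo_tool([
  [0,0,0,0,0],
  [0,0,0,0,0],
  [0,0,-0.5,0,0],
  [0,0,-1.2,0,0],
  [0,0,-4,0,0],
  [0,0,-6,0,0],
  [0,0,-6,0,0],
])

```text
t: 4.75
position: [0.5466, -0.0542, 0.3092]
tcp_rot: [-0.117, 3.135, -0.001]
ft_force: [-0.3, -0.0, 0.2]
width: 0.0001
grasp_force: 0.0
```

```bash
python3 -c "
from h import *
go(.531,.152,.181)"
```

```text
t 4.75 p [ 0.5466 -0.0542  0.3092] yaw_y 94.3 F [-0.26 -0.    0.22] cm [ 0.07 20.69 12.8 ] q6 -1.77
```

Request:
servo_tool([
  [0,5,0,-1.2,0],
  [0,10,0,-1.2,0],
  [0,15,0,-1.2,0],
  [0.1,20,0,-1.2,0],
  [0.1,20.7,0,-1.2,0],
  [0.1,20.7,0,-1.2,0],
  [0.1,20.7,4,-1.2,0],
  [0.1,20.7,8,-1.2,0],
])

```text
t: 5.55
position: [0.5299, 0.1512, 0.2265]
tcp_rot: [-0.149, 3.135, 0.001]
ft_force: [-0.2, -0.5, -1.0]
width: -0.0002
grasp_force: 0.0
```

```bash
python3 -c "
from h import *
go(.531,.152,.181)
im=imaging.capture('top');save(cv2.resize(im[140:260,140:300],None,fx=4.5,fy=4.5,interpolation=cv2.INTER_CUBIC),'t3.png')
"
```

```text
t 5.55 p [0.5299 0.1512 0.2265] yaw_y 95.4 F [-0.21 -0.5  -0.96] cm [-0.1   0.07  4.55] q6 -1.41
```

View pics/t3.png

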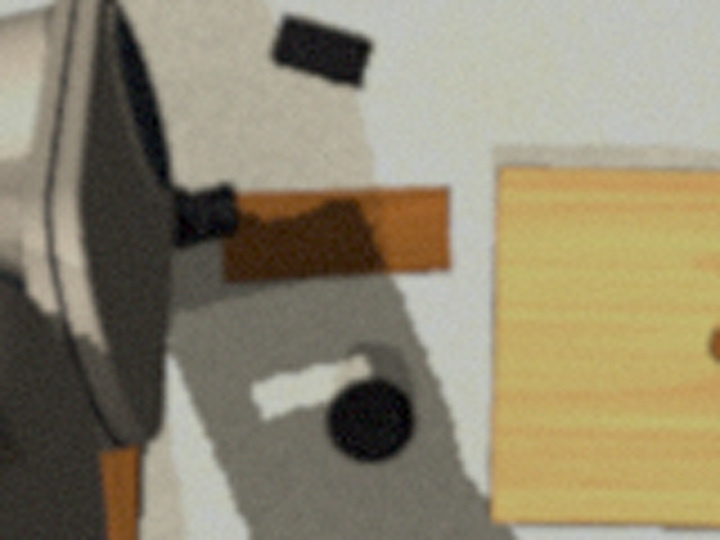

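The fingers (205,215) are behind the thick end of the wedge, in line with it and clear of the jar (370,420) and eraser (322,50). I'm lowering and pushing.

Request:
servo_tool([
  [0,0,3,0,0],
  [0,0,4.5,0,0],
  [0,0,4.5,0,0],
  [0,-1,4.5,0,0],
  [0,-1.5,4.5,0,0],
  [0,-2,4.5,0,0],
  [0,-2.5,4.5,0,0],
  [0,-3,4.5,0,0],
])

```text
t: 6.4
position: [0.5325, 0.1221, 0.1824]
tcp_rot: [-0.15, 3.137, 0.0]
ft_force: [-0.1, 0.5, 0.6]
width: -0.0002
grasp_force: 0.3
```

Request:
servo_tool([
  [0,-0.4,0,0,0],
  [0,-0.8,0,0,0],
  [0,-1.2,0,0,0],
  [0,-1.5,0,0,0],
  [0,-1.5,0,0,0],
])

```text
t: 6.9
position: [0.5337, 0.1072, 0.1816]
tcp_rot: [0.15, -3.138, 0.0]
ft_force: [-0.7, 0.1, 0.5]
width: -0.0001
grasp_force: 0.0
```

Run:
```python
from h import *
go(.535,.07,.181)
a=imaging.capture('top');save(a,'t4.png')
hsv=cv2.cvtColor(a,cv2.COLOR_RGB2HSV);m=cv2.inRange(hsv,(3,120,25),(18,255,200));m[:, :185]=0
n,l,s,c=cv2.connectedComponentsWithStats(m[175:210,185:250]);print(s[1:])
cs=max(cv2.findContours(m[175:210,185:250].copy(),0,2)[0],key=cv2.contourArea)+[185,175]
r=cv2.boxPoints(cv2.minAreaRect(cs));print(r.round(1).tolist(),[ray("top",*q,.006).round(4).tolist() for q in r])
```

```text
t 6.9 p [0.5337 0.1072 0.1816] yaw_y 95.5 F [-0.69  0.06  0.54] cm [ 0.22 -3.71  0.06] q6 -1.49
[[ 21   5  44  21 692]
 [ 21   7   4   3   7]]
[[204.5, 182.6999969482422], [247.60000610351562, 178.89999389648438], [249.1999969482422, 197.3000030517578], [206.10000610351562, 201.0]] [[0.5625, 0.0797], [0.5737, -0.033], [0.5253, -0.0377], [0.5143, 0.0744]]
```

Request:
servo_tool([
  [0,-0.4,0,0,0],
  [0,-0.8,0,0,0],
  [0,-1.2,0,0,0],
  [0,-1.2,0,0,0],
])

```text
t: 7.35
position: [0.5349, 0.0951, 0.1817]
tcp_rot: [0.149, -3.138, 0.0]
ft_force: [-0.3, 0.5, 0.3]
width: -0.0003
grasp_force: 0.0
```

Request:
servo_tool([
  [0,-0.2,0,0,0],
  [0,-0.4,0,0,0],
  [0,-0.4,0,0,0],
])

```text
t: 7.65
position: [0.5352, 0.0914, 0.1817]
tcp_rot: [-0.15, 3.138, -0.0]
ft_force: [0.6, -0.4, -0.5]
width: -0.0
grasp_force: 0.0
```

Request:
servo_tool([
  [0,-0.2,0,0,0],
  [0,-0.2,0,0,0],
])

```text
t: 7.85
position: [0.5354, 0.0895, 0.1817]
tcp_rot: [-0.15, 3.138, -0.0]
ft_force: [0.1, -0.2, -0.3]
width: -0.0002
grasp_force: 0.0
```

Request:
servo_tool([
  [0,-0.2,0,0,0],
  [0,-0.3,0,0,0],
  [0,-0.3,0,0,0],
])

```text
t: 8.15
position: [0.5357, 0.0865, 0.1817]
tcp_rot: [-0.15, 3.138, -0.0]
ft_force: [0.6, 0.6, 0.4]
width: -0.0002
grasp_force: 0.0
```

Request:
servo_tool([
  [0,-0.2,0,0,0],
  [0,-0.3,0,0,0],
  [0,-0.3,0,0,0],
])

```text
t: 8.45
position: [0.536, 0.0835, 0.1817]
tcp_rot: [-0.15, 3.138, -0.0]
ft_force: [-0.2, -0.1, 0.3]
width: -0.0003
grasp_force: 0.0
```

Request:
servo_tool([
  [0,-0.2,0,0,0],
  [0,-0.2,0,0,0],
])

```text
t: 8.65
position: [0.5362, 0.0815, 0.1817]
tcp_rot: [-0.15, 3.138, -0.0]
ft_force: [-0.6, -0.1, 0.1]
width: 0.0001
grasp_force: 0.0
```

Request:
servo_tool([
  [0,-0.2,0,0,0],
  [0,-0.3,0,0,0],
  [0,-0.3,0,0,0],
])

```text
t: 8.95
position: [0.5365, 0.0787, 0.1817]
tcp_rot: [-0.15, 3.138, 0.0]
ft_force: [0.7, 1.9, -0.6]
width: 0.0002
grasp_force: 1.0
```

Request:
servo_tool([
  [0,-0.2,0,0,0],
  [0,-0.3,0,0,0],
  [0,-0.3,0,0,0],
])

```text
t: 9.25
position: [0.5367, 0.0764, 0.1818]
tcp_rot: [-0.15, 3.138, 0.002]
ft_force: [-1.2, 7.7, -0.2]
width: -0.0001
grasp_force: 4.3
```

Request:
servo_tool([
  [0,-0.2,0,0,0],
  [0,-0.2,0,0,0],
])

```text
t: 9.45
position: [0.5369, 0.0744, 0.1818]
tcp_rot: [-0.15, 3.138, 0.002]
ft_force: [-0.6, 8.2, -0.4]
width: 0.0001
grasp_force: 4.3
```

The resistance rose to 8 N, so the wedge is seated. I'm backing off and checking the box pose.

Request:
servo_tool([
  [0,0.5,0,0,0],
  [0,2,0,0,0],
  [0,3,0,0,0],
  [0,3,-4,0,0],
  [0,3,-9,0,0],
  [0,3,-13,0,0],
  [0,3,-13,0,0],
])

```text
t: 10.15
position: [0.5358, 0.1047, 0.3171]
tcp_rot: [-0.151, 3.128, 0.002]
ft_force: [-1.5, 0.4, 0.7]
width: -0.0001
grasp_force: 0.0
```

Run:
```python
from h import *
go(.546,-.054,.256)
a=imaging.capture('top');b=imaging.capture('scene')
hsv=cv2.cvtColor(a,cv2.COLOR_RGB2HSV)
m=cv2.inRange(hsv,(10,70,110),(30,255,255));n,l,s,c=cv2.connectedComponentsWithStats(m);print(s[l[205,275]])
save(cv2.resize(b[120:270,110:330],None,fx=3.5,fy=3.5,interpolation=cv2.INTER_CUBIC),'s5.png')
```

```text
t 10.15 p [0.5358 0.1047 0.3171] yaw_y 95.5 F [-1.45  0.41  0.7 ] cm [  0.58 -15.9    6.09] q6 -1.5
[ 210  176  144   83 8555]
```

View pics/s5.png

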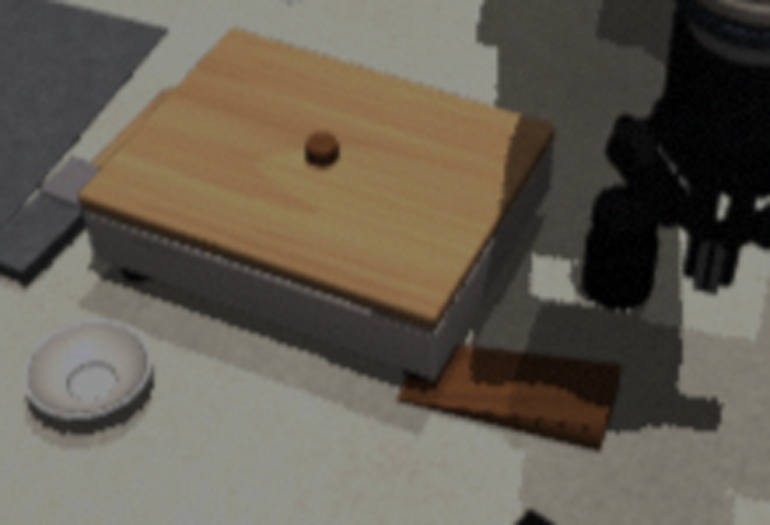

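The wedge (510,395) is under the foot at (415,375), and the box has hardly moved (corner at (437,323)). I'm pressing the corner.

Request:
servo_tool([
  [0.15,-5,0,0,0],
  [0.3,-10,0,0,0],
  [0.5,-15,0,0,0],
  [0.6,-15.9,0,0,0],
  [0.6,-15.9,3,0,0],
  [0.6,-15.9,5.5,0,0],
  [0.6,-15.9,6,0,0],
  [0.6,-15.9,6,0,0],
])

```text
t: 11.05
position: [0.5431, -0.055, 0.2529]
tcp_rot: [0.151, -3.136, 0.001]
ft_force: [-10.3, -2.9, 32.3]
width: -0.0004
grasp_force: 16.3
```

Request:
servo_tool([
  [0,0,0.1,0,0],
  [0,0,0.2,0,0],
  [0,0,0.3,0,0],
  [0,0,0.3,0,0],
])

```text
t: 11.45
position: [0.5431, -0.0549, 0.2525]
tcp_rot: [0.152, -3.137, 0.001]
ft_force: [-17.8, -3.5, 58.9]
width: -0.0
grasp_force: 29.7
```

Too hard: the commanded pose was lower than the measured one. I'm easing off at once.

Request:
servo_tool([
  [0,0,-0.4,0,0],
  [0,0,-0.9,0,0],
  [0,0,-0.9,0,0],
  [0,0,-0.9,0,0],
])

```text
t: 11.85
position: [0.543, -0.0548, 0.2567]
tcp_rot: [0.151, -3.136, -0.001]
ft_force: [-1.0, -1.1, -0.0]
width: 0.0001
grasp_force: 0.0
```

Request:
servo_tool([
  [0,0,0.1,0,0],
  [0,0,0.2,0,0],
  [0,0,0.2,0,0],
  [0,0,0.2,0,0],
])

```text
t: 12.25
position: [0.5432, -0.0553, 0.2554]
tcp_rot: [0.15, -3.137, -0.0]
ft_force: [0.0, 0.6, 0.3]
width: -0.0001
grasp_force: 0.0
```

Request:
servo_tool([
  [0,0,0.1,0,0],
  [0,0,0.2,0,0],
  [0,0,0.2,0,0],
  [0,0,0.2,0,0],
])

```text
t: 12.65
position: [0.5433, -0.0553, 0.2537]
tcp_rot: [0.15, -3.138, 0.0]
ft_force: [0.2, -0.0, -0.1]
width: -0.0004
grasp_force: 0.0
```

Request:
servo_tool([
  [0,0,0.05,0,0],
  [0,0,0.1,0,0],
  [0,0,0.1,0,0],
  [0,0,0.1,0,0],
])

```text
t: 13.05
position: [0.5433, -0.0553, 0.2535]
tcp_rot: [-0.15, 3.138, -0.0]
ft_force: [-1.8, 0.2, 8.4]
width: 0.0002
grasp_force: 3.8
```

Request:
servo_tool([
  [0,0,0.05,0,0],
  [0,0,0.05,0,0],
  [0,0,0.05,0,0],
  [0,0,0.05,0,0],
])

```text
t: 13.45
position: [0.5433, -0.0553, 0.2534]
tcp_rot: [-0.15, 3.138, -0.0]
ft_force: [-4.3, 1.0, 12.9]
width: -0.0001
grasp_force: 6.3
```

Request:
servo_tool([
  [0,0,0,0,0],
  [0,0,0,0,0],
  [0,0,0,0,0],
  [0,0,0,0,0],
  [0,0,0,0,0],
])

```text
t: 13.95
position: [0.5433, -0.0553, 0.2534]
tcp_rot: [-0.15, 3.138, -0.0]
ft_force: [-3.1, 0.7, 12.3]
width: -0.0003
grasp_force: 6.3
```

Run:
```python
from h import *
b=imaging.capture('scene')
save(cv2.resize(b[120:270,110:330],None,fx=3.5,fy=3.5,interpolation=cv2.INTER_CUBIC),'s6.png')
```

```text
(no output)
```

View pics/s6.png

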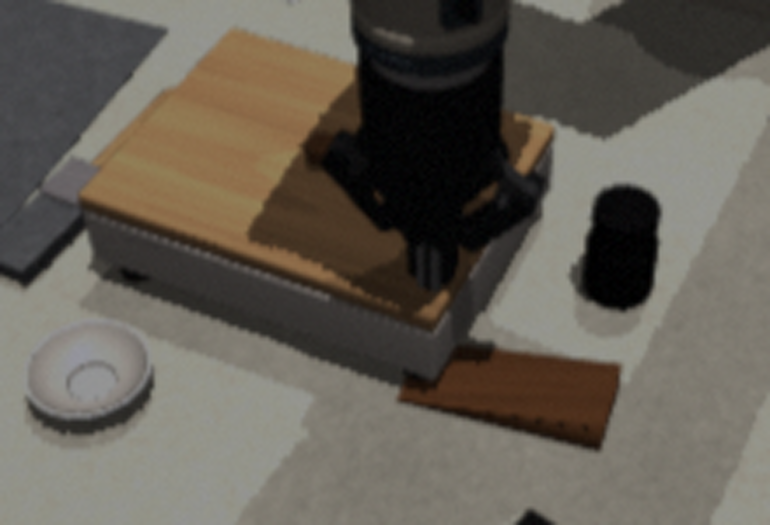

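The box is level, the wedge (510,395) is under the foot, and the fingers (430,280) press the corner steadily at about 12 N. I'm handing in.

```bash
python3 -c "
from h import *
print(workorder.close_job())"
```

```text
the job is handed in; nothing more can be done
None
```

I handed the job in with the wedge under the loose foot, the box level and the fingers holding the corner at about 12 N, but the final press first overshot to about 59 N for a few tenths of a second before I eased off; the station gave no verdict.

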